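# Square up the row of ink bottles on the ink stand

## Task

Tidy the ink bottles on the lower board of the wooden stand: set the two loose ink bottles from the near half of the tables (one on each table; not those at the back) upright on the two empty middle cork spots, the square-bodied one next to the square-bodied one already there and the round one next to the round one, and move back the end bottle that stands too far forward, so that all four stand centred on their spots in one straight row. The square bottles should face square to the board. Don't tip any bottle over, and leave the glue stick, paint tube, clip and sharpener where they are.

Things in the scene. Friction and masses are not known exactly. Their poses are not given: they have to be found in the camera images.
- ink_stand: Fixed light-wood stand 300 wide (y), 152 high; x points to its back, y left. Origin at table level under the middle of the spots. Lower board: top z 30, from x -62 (open front) to back panel at x 60. Upper board: z 140 to 152, from x 0 (front edge right above the row of spots) to 72, so it roofs the rear half of each place. End cheeks only behind x 35, inside faces at y plus or minus 137. Sizes in mm.
- spot_1 (a point): Centre of cork spot 1 of 4, counted from the left (+y of the stand): flat round inlay, 50 in diameter, flush with the lower board's top; spots are 74 apart along the stand's y. Sizes in mm.
- spot_2 (a point): Centre of cork spot 2 of 4, counted from the left (+y of the stand): flat round inlay, 50 in diameter, flush with the lower board's top; spots are 74 apart along the stand's y. Sizes in mm.
- spot_3 (a point): Centre of cork spot 3 of 4, counted from the left (+y of the stand): flat round inlay, 50 in diameter, flush with the lower board's top; spots are 74 apart along the stand's y. Sizes in mm.
- spot_4 (a point): Centre of cork spot 4 of 4, counted from the left (+y of the stand): flat round inlay, 50 in diameter, flush with the lower board's top; spots are 74 apart along the stand's y. Sizes in mm.
- square_on_stand_mid (a point): The square-bodied ink bottle, body 44 x 44 and 40 high, round screw cap 26 in diameter above it, 57 high over all, 60 to 120 g. Point: its centre, half-way up (28.5 above its underside); x and y axes are square to its side faces, z up. Stands on the lower board at one end of the row (spot 1 or spot 4). Sizes in mm.
- round_on_stand_mid (a point): The round-bodied ink bottle, body 43 in diameter up to about 43 high, then shoulder and round screw cap 26 in diameter, 60 high over all, 60 to 120 g. Point: its centre, half-way up (30 above its underside); z up. Stands on the lower board at the other end of the row. One bottle on the stand is on its end spot, the other about 30 in front of its own. Sizes in mm.
- square_loose_mid (a point): The square-bodied ink bottle, body 44 x 44 and 40 high, round screw cap 26 in diameter above it, 57 high over all, 60 to 120 g. Point: its centre, half-way up (28.5 above its underside); x and y axes are square to its side faces, z up. Stands upright on the near half of one table (the main one or the right-hand one), away from the stand. Sizes in mm.
- round_loose_mid (a point): The round-bodied ink bottle, body 43 in diameter up to about 43 high, then shoulder and round screw cap 26 in diameter, 60 high over all, 60 to 120 g. Point: its centre, half-way up (30 above its underside); z up. Stands upright on the near half of one table (the main one or the right-hand one), away from the stand. Sizes in mm.
- glue_mid (a point): Bystander: glue stick standing on the upper board, 26 in diameter, 89 high; point at its centre. Sizes in mm.
- tube_mid (a point): Bystander: paint tube lying on the upper board, 36 x 115 x 21; point at its centre. Sizes in mm.
- clip_mid (a point): Bystander: black bulldog clip on the table in front of the stand, 23 x 40 x 35; point at its centre. Sizes in mm.
- sharpener_mid (a point): Bystander: small metal pencil sharpener on the table, 16 x 25 x 12; point at its centre. Sizes in mm.
Mind the look-alikes: they are no part of the job. What is shaped like the part that bears round_loose_mid but yellow is not meant. Leave any purple look-alike of the part that bears square_loose_mid alone.

How it is judged:
At the end, for the whole second after the job is handed in: Every ink bottle upright (0.1 rad) on the lower board, centre within 12 mm of its spot's: stand's own bottles on the end spots, loose ones in the middle, the two square ones neighbours, the two round ones neighbours; square ones' faces within 15 degrees (0.26 rad) of square to the board (((horizontal distance between square_on_stand_mid and spot_1 below 0.012 m and horizontal distance between round_on_stand_mid and spot_4 below 0.012 m and horizontal distance between square_loose_mid and spot_2 below 0.012 m and horizontal distance between round_loose_mid and spot_3 below 0.012 m) or (horizontal distance between square_on_stand_mid and spot_4 below 0.012 m and horizontal distance between round_on_stand_mid and spot_1 below 0.012 m and horizontal distance between square_loose_mid and spot_3 below 0.012 m and horizontal distance between round_loose_mid and spot_2 below 0.012 m)) and angle between each of square_on_stand_mid, round_on_stand_mid, square_loose_mid, round_loose_mid's own z axis and vertical below 0.1 rad and z of square_on_stand_mid in the frame of ink_stand between 0.0545 and 0.0625 m and z of round_on_stand_mid in the frame of ink_stand between 0.056 and 0.064 m and z of square_loose_mid in the frame of ink_stand between 0.0545 and 0.0625 m and z of round_loose_mid in the frame of ink_stand between 0.056 and 0.064 m and (angle between the x axis of square_on_stand_mid and the x axis of ink_stand, either way round below 0.26 rad or angle between the x axis of square_on_stand_mid and the y axis of ink_stand, either way round below 0.26 rad) and (angle between the x axis of square_loose_mid and the x axis of ink_stand, either way round below 0.26 rad or angle between the x axis of square_loose_mid and the y axis of ink_stand, either way round below 0.26 rad)); the robot touches nothing.
It fails at once if an ink bottle is tipped by more than 45 degrees (angle between any of square_on_stand_mid, round_on_stand_mid, square_loose_mid, round_loose_mid's own z axis and vertical above 0.785 rad).
It fails at once if the glue stick, paint tube, bulldog clip or sharpener is moved by more than 30 mm (distance of any of glue_mid, tube_mid, clip_mid, sharpener_mid from where it was at the start of the episode above 0.03 m).
It also fails if it takes over 64 s, if anything falls off the work surface, if the arm or the gripper's body presses on something with over 40 N, if the wrist force passes 120 N, or if a joint passes its speed limit or range.

## Robot

A 6-joint arm with a two-finger parallel gripper is mounted at the origin on a cart in front of the work surface, level with it; the furniture and walls round the work are solid. World frame = base frame: x ahead of the robot, y to its left, z up, the work surface at z = 0. Lengths are in m, angles in rad, forces in N, time in s.
With the tool pointing down it reaches from about 0.35 to 0.775 m from the base axis. Payload 5.5 kg.
Tool frame: the origin (TCP) lies at the very end of the fingers, on their centre line; the grasp point (between the pads) lies 19 mm behind it; x points along the fingers, z is the direction in which the jaws open and shut, and the axes are right-handed (so a half turn about x gives the same grasp; the last joint's range is limited). The gripper opens to 85 mm and grips with 20 to 120 N. Pads are 22 mm wide; open, the fingers measure 114 mm over their backs; the gripper's body (76 mm by 85 mm) begins 54 mm behind the grasp point. The pads swing forward as they close: fully open they stand 13 mm farther back than shut.
Start: joints at [-1.447, 0.313, 0.046, 1.304, 0, 1.431], TCP at [0.15, -0.555, 0.231] pointing down, gripper open.
Joint ranges: [-2.76, 2.76], [-0.86, 1.69], [-1.03, 1.26], [-2.2, 2.34], [-1.47, 1.5], [-3.14, 3.14]. Speed limits (rad/s): [2.57, 2.57, 3.14, 3.14, 3.14, 3.14].

## Interface

Orientations are given as a unit quaternion [x, y, z, w].
In Python, from cell import bot, eyes gives the robot as it stands.
- The arm moves only by the shell command python3 -m pendant 'ROWS' [FORCE]. ROWS is JSON, a list of rows, each a list of 7 numbers: the opening, from -1 (shut) to 1 (fully open), then the shift along the tool's x, y, z in units of 30 mm (1.0 is 30 mm), then the turn, a rotation vector about the tool's x, y, z in units of 5 degrees (1.0 is 5 degrees). A call has 1 to 8 rows; each row is the pose to reach, as a shift and turn from the pose measured when the call began, along the tool's axes at that moment; what a row does not reach only later rows make up. A row lasts 1/12 s, in which the tool goes at most 41.7 mm and 7.16 degrees, less where a joint would pass 70% of its speed; a pose out of reach is approached as far as the arm can. A call with a gripper value outside its range is refused whole. The fingers move at their own pace and stop on an object; FORCE is the grip in N (left out, the last holds). Time passes only in rows, so rows that repeat a pose let the fingers close. It gives the time, the measured TCP pose, the force and the opening at its end, in the units of the state.
- bot.state(): the state, without advancing time (a new reading comes with each control period).
- eyes.read_camera(name): name is "scene" or "top" or "wrist"; returns a dict with "pixels" (420x560x3 uint8, red, green, blue), "K" (3x3 intrinsics, pixels), "R" (3x3) and "t" (3): a world point X has camera coordinates R X + t. Camera axes: x right, y down, z forward; pixel columns grow to the right and rows downward; lengths in m; the calibration is good to about 2 mm. A picture is of the moment at which its call begins. There is no depth.
- bot.sign_off(): hands the job in, once; it reports no verdict.
The state is a dict: "time": time; "joint_positions": joint angles; "qvel": joint speeds; "joint_efforts": joint torques, N m; "position": TCP position; "eef_rot": TCP orientation; "contact_force": force on the tool from outside, world axes, zero at the start; "moment": the same for the moment, N m; "opening": finger opening in m.
Only numpy, scipy, OpenCV 4.12 (cv2) and the standard library are available. Lean on these libraries where they do the work, as an engineer would, in place of code of your own. Each camera call takes 0.05 s, during which the arm holds its last target. There are 200 camera calls.

## Working session

There is one attempt and no reset: what is moved stays moved. The work goes in short steps, Python scripts to look and compute and a shell command to move; the robot and the scene stay as the last step left them, time stands still between calls to the robot, and variables do not carry over. Pictures are saved under pics/ and viewed, about 8 in all and at most 12, crops included, and the job is handed in when it is done.

```bash
ls; mkdir -p pics; cat > h.py <<'E'
import numpy as np,cv2
from cell import bot,eyes
def snap(n,f,crop=None,s=1):
    c=eyes.read_camera(n); im=cv2.cvtColor(c["pixels"],cv2.COLOR_RGB2BGR)
    np.savez('pics/'+f+'.npz',K=c["K"],R=c["R"],t=c["t"],im=im)
    cut(f,crop,s)
def cut(f,crop=None,s=1,out=None):
    im=np.load('pics/'+f+'.npz')['im']
    if crop: x0,y0,x1,y1=crop; im=im[y0:y1,x0:x1]
    cv2.imwrite('pics/'+(out or f)+'.png',cv2.resize(im,None,fx=s,fy=s,interpolation=cv2.INTER_CUBIC))
def ray(f,u,v,z):
    d=np.load('pics/'+f+'.npz'); C=-d['R'].T@d['t']; r=d['R'].T@np.linalg.inv(d['K'])@[u,v,1]
    return C+r*(z-C[2])/r[2]
def proj(f,X):
    d=np.load('pics/'+f+'.npz'); p=d['K']@(d['R']@np.array(X)+d['t']); return p[:2]/p[2]
E
python3 - <<'E'
from h import *
snap('top','t0',None,1.4); snap('scene','s0',None,1.4)
print(bot.state())
for f in('t0','s0'):
  d=np.load('pics/'+f+'.npz');print(-d['R'].T@d['t'],d['R'][2])
E
```

```text
pics
{'time': 0.1, 'joint_positions': array([-1.44656274e+00,  3.13918090e-01,  4.50987261e-02,  1.30362098e+00,
       -3.72774990e-06,  1.43122389e+00]), 'qvel': array([ 5.69507081e-05, -1.18651571e-03,  1.97096856e-03, -1.37747032e-03,
       -1.42611007e-03, -4.64346662e-04]), 'joint_efforts': array([ 1.14378108e-03, -4.81730461e+01,  2.99241954e+01,  1.27383240e-02,
       -2.03492937e-05,  8.16065210e-06]), 'position': array([ 0.14988234, -0.554644  ,  0.23050467]), 'eef_rot': array([ 0.43030935,  0.56182572, -0.42948291,  0.56100816]), 'contact_force': array([-0.02246004, -0.04855316,  0.17353358]), 'moment': array([ 0.00728134, -0.02960697,  0.01831693]), 'opening': 0.08596159492910208}
[0.33577907 0.03831553 1.14451971] [ 1.91160657e-01 -7.64124951e-04 -9.81558464e-01]
[-0.26289039  1.22560016  0.89415554] [ 0.48004503 -0.73971284 -0.47157363]
```

View pics/t0.png

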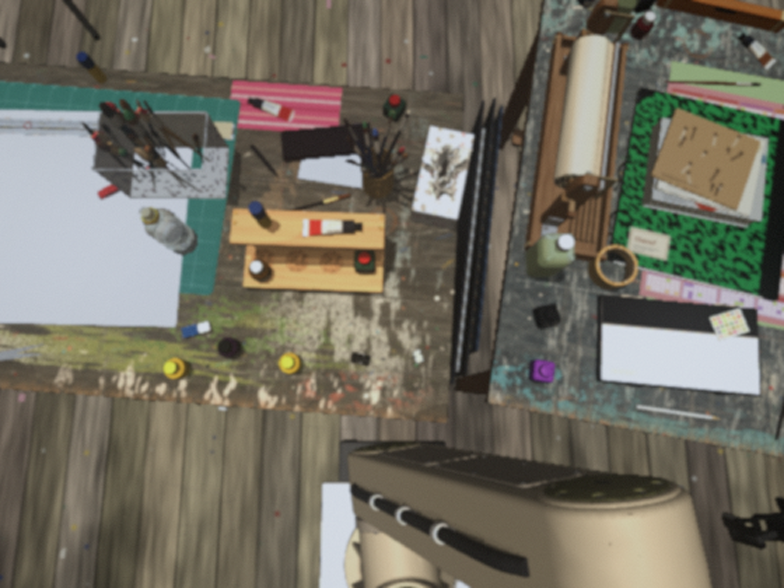

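View pics/s0.png

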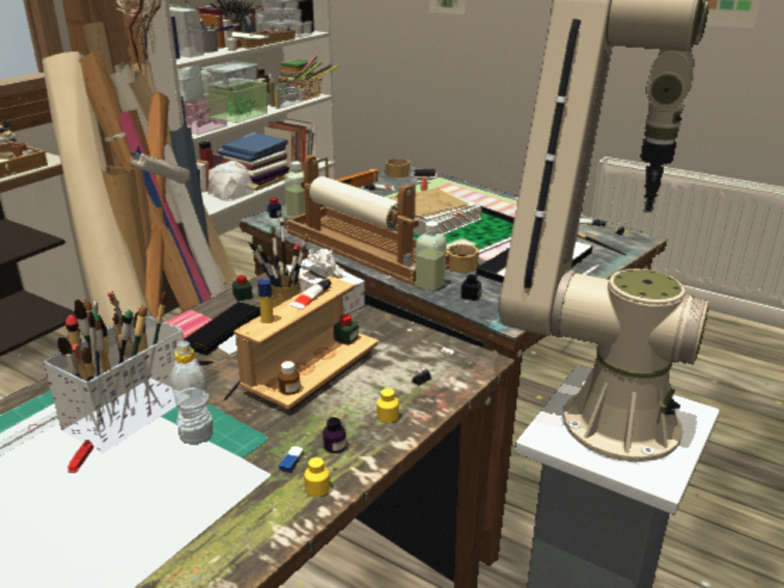

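Candidates in the top view (1.4x pixels):
- **Round loose:** the dark bottle at (230,348). The yellow ones at (174,368) and (289,362) are look-alikes.
- **Square loose:** the black bottle at (547,316). The purple one at (543,371) is a look-alike.
- **On the stand:** a round one with a white cap at (259,270), and a square one with a red cap at (365,262).

I'll check the choice in one close crop.

```bash
python3 - <<'E'
from h import *
im=np.load('pics/t0.npz')['im']
a=im[140:275,145:285]; b=im[205:285,360:420]
A=cv2.resize(a,None,fx=4,fy=4,interpolation=cv2.INTER_CUBIC); B=cv2.resize(b,None,fx=4,fy=4,interpolation=cv2.INTER_CUBIC)
o=np.zeros((540,800,3),np.uint8);o[:,:560]=A;o[:320,560:800]=B
cv2.imwrite('pics/c0.png',o); print(np.load('pics/t0.npz')['K'])
E
```

```text
[[379.05198272   0.         272.85456816]
 [  0.         379.05198272 205.22431443]
 [  0.           0.           1.        ]]
```

View pics/c0.png

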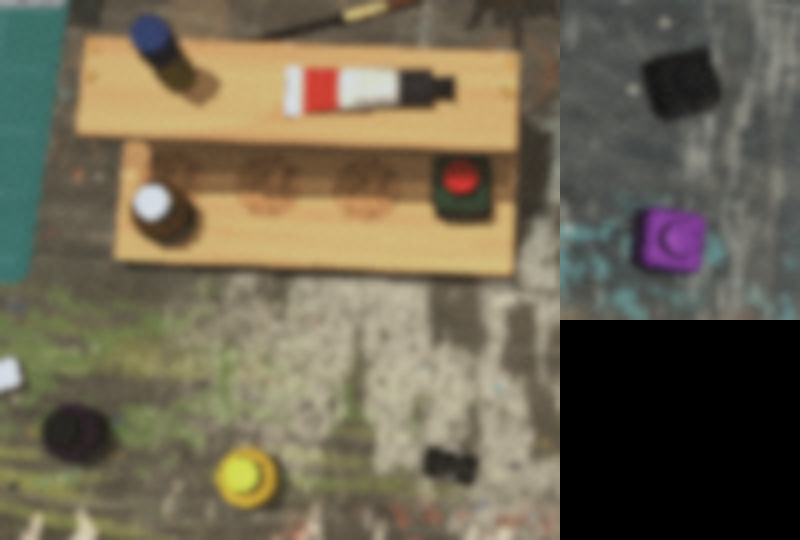

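```bash
python3 - <<'E'
from h import *
A=lambda x,y,z: ray('t0',145+(x+.5)/4-.5,140+(y+.5)/4-.5,z)
B=lambda x,y,z: ray('t0',360+(x-560+.5)/4-.5,205+(y+.5)/4-.5,z)
P={k:A(*v) for k,v in dict(uFL=(76,134,.152),uFR=(518,150,.152),uBL=(86,36,.152),uBR=(521,52,.152),lFL=(115,260,.03),lFR=(515,274,.03),white=(152,202,.09),red=(463,176,.087),rl=(76,434,.03),rlcap=(67,431,.06),sp2=(268,190,.03),sp3=(366,194,.03),clip=(450,465,.03)).items()}
P['sq']=B(682,84,.03);P['sqtop']=B(682,82,.04);P['purple']=B(675,240,.04)
for k,v in P.items(): print(k,v.round(4), np.hypot(v[0],v[1]).round(3))
d=P['uFL']-P['uFR'];print(np.linalg.norm(d),np.degrees(np.arctan2(-d[0],d[1])))
d=P['lFL']-P['lFR'];print(np.linalg.norm(d),np.degrees(np.arctan2(-d[0],d[1])))
E
```

```text
uFL [0.6166 0.334  0.152 ] 0.701
uFR [0.6066 0.0344 0.152 ] 0.608
uBL [0.6863 0.3312 0.152 ] 0.762
uBR [0.676  0.0325 0.152 ] 0.677
lFL [0.5535 0.3354 0.03  ] 0.647
lFR [0.544  0.0359 0.03  ] 0.545
white [0.5841 0.2953 0.09  ] 0.654
red [0.6048 0.0736 0.087 ] 0.609
rl [0.4235 0.357  0.03  ] 0.554
rlcap [0.4233 0.3549 0.06  ] 0.552
sp2 [0.6078 0.2227 0.03  ] 0.647
sp3 [0.605  0.1486 0.03  ] 0.623
clip [0.402  0.0828 0.03  ] 0.41
sq [ 0.4926 -0.3106  0.03  ] 0.582
sqtop [ 0.4926 -0.3075  0.04  ] 0.581
purple [ 0.3778 -0.2961  0.04  ] 0.48
0.29978197103094395 -1.911622373020005
0.2997106137865055 -1.8150600948724491
```

Round goes to spot 2 and square to spot 3. The stand fit agrees with the given sizes: width 299.8 mm, yaw -1.9°, origin about (0.611, 0.184). The upper board roofs the row, so I'll use a 45° tilted grasp.

```bash
cat >> h.py <<'E'
from scipy.spatial.transform import Rotation as Ro
def tool(psi,tilt=45,flip=1):
    p,t=np.radians(psi),np.radians(tilt)
    x=np.array([np.cos(p)*np.cos(t),np.sin(p)*np.cos(t),-np.sin(t)]); z=flip*np.array([-np.sin(p),np.cos(p),0])
    return np.c_[x,np.cross(z,x),z]
def plan(goals,start=None):
    """goals: (G,psi[,tilt]) grasp points; prints row shift/turn units from the pose now"""
    s=bot.state(); R0=Ro.from_quat(s['eef_rot']).as_matrix(); p0=s['position']
    for g in goals:
        best=min((tool(*g[1:],flip=f) for f in(1,-1)),key=lambda R:Ro.from_matrix(R0.T@R).magnitude())
        tcp=np.array(g[0])+.019*best[:,0]
        print((R0.T@(tcp-p0)/.03).round(2),(np.degrees(Ro.from_matrix(R0.T@best).as_rotvec())/5).round(2),'tcp',tcp.round(3))
def show():
    s=bot.state();R=Ro.from_quat(s['eef_rot']).as_matrix()
    print('t',round(s['time'],2),'grasp',(s['position']-.019*R[:,0]).round(4),'x',R[:,0].round(3),'z',R[:,2].round(3),'q',s['joint_positions'].round(2),'F',s['contact_force'].round(1),'o',round(s['opening'],4))
E
python3 - <<'E'
from h import *
show()
G=np.array([.4926,-.3075,.032])
for psi in(12,-78): plan([(G-.12*tool(psi)[:,0],psi),(G,psi)])
E
```

```text
t 0.1 grasp [ 0.1499 -0.5547  0.2495] x [-0.     0.002 -1.   ] z [ 0.261 -0.965 -0.002] q [-1.45  0.31  0.05  1.3  -0.    1.43] F [-0.  -0.   0.2] o 0.086
[ 4.25 10.8  -5.1 ] [ 0.58 -0.26  9.  ] tcp [ 0.423 -0.322  0.103]
[ 7.08 13.62 -4.94] [ 0.58 -0.26  9.  ] tcp [ 0.506 -0.305  0.019]
[ 4.25 13.31 -7.34] [-16.4   -6.81  -7.19] tcp [ 0.478 -0.238  0.103]
[ 7.07 13.15 -4.52] [-16.4   -6.81  -7.19] tcp [ 0.495 -0.321  0.019]
```

```bash
python3 -m pendant '[[1,1,5,-2.5,0.3,-0.1,4.5],[1,1.5,10.8,-5.1,0.58,-0.26,9],[1,1.5,10.8,-5.1,0.58,-0.26,9],[1,1.5,10.8,-5.1,0.58,-0.26,9],[1,1.5,10.8,-5.1,0.58,-0.26,9],[1,1.5,10.8,-5.1,0.58,-0.26,9],[1,1.5,10.8,-5.1,0.58,-0.26,9],[1,1.5,10.8,-5.1,0.58,-0.26,9]]'
python3 -m pendant '[[1,0,0,0,0,0,0],[1,0,0,0,0,0,0]]'
python3 - <<'E'
from h import *
show()
snap('wrist','w1',None,1.2)
G=np.array([.4926,-.3075,.032])
plan([(G-.12*tool(12)[:,0],12)])
print(proj('w1',G),proj('w1',[.378,-.296,.03]))
E
```

```text
time: 0.77
position: [0.4007, -0.3389, 0.1866]
eef_rot: [0.624, 0.337, -0.201, 0.676]
contact_force: [0.3, -0.3, -0.4]
opening: 0.0854
time: 0.93
position: [0.4014, -0.3354, 0.1855]
eef_rot: [0.624, 0.339, -0.199, 0.675]
contact_force: [-0.5, 0.0, -0.1]
opening: 0.0853
t 0.93 grasp [ 0.3883 -0.3383  0.1989] x [ 0.691  0.154 -0.706] z [ 0.208 -0.978 -0.009] q [-1.29  0.11 -0.56  0.84  0.78  1.67] F [-0.5  0.  -0.1] o 0.0853
[ 2.53 -1.38 -0.33] [-0.07 -0.04 -0.01] tcp [ 0.423 -0.322  0.103]
[267.88553887 228.82583106] [225.70118108 346.15513489]
```

View pics/w1.png

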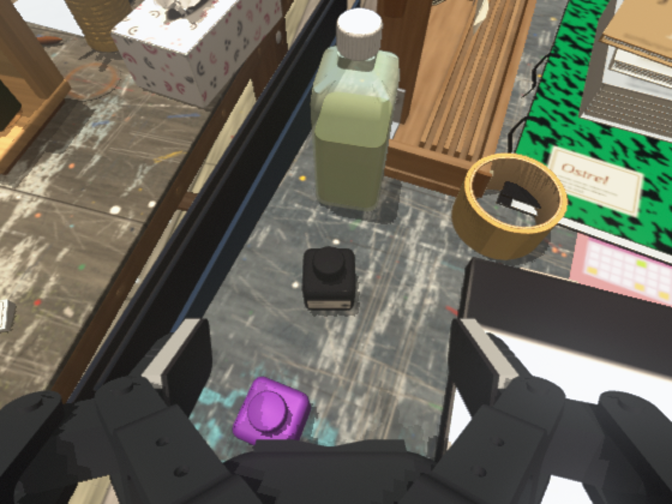

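The wrist view shows the black square bottle at (330,280) between the fingers and facing nearly square to the tool, with the purple one at (270,412) below and left. Next I'll refine the position from its cap and base edge.

```bash
python3 - <<'E'
from h import *
im=np.load('pics/w1.npz')['im'][190:270,235:315]
im=cv2.convertScaleAbs(im,alpha=2.2,beta=20)
cv2.imwrite('pics/w1c.png',cv2.resize(im,None,fx=7,fy=7,interpolation=cv2.INTER_CUBIC))
E
```

```text
(no output)
```

View pics/w1c.png

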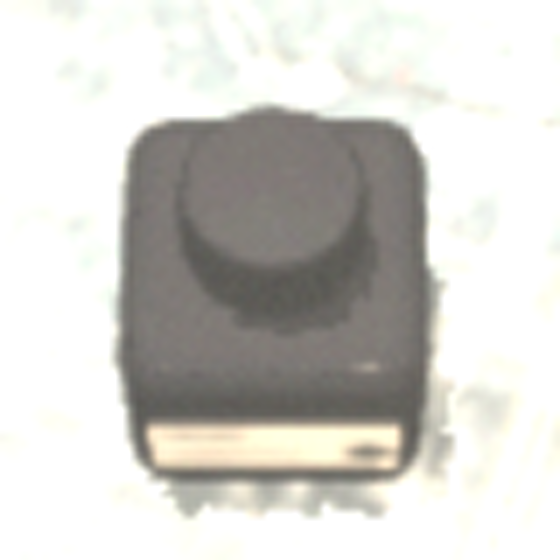

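```bash
python3 - <<'E'
from h import *
f=lambda x,y,z: ray('w1',235+(x+.5)/7-.5,190+(y+.5)/7-.5,z)
print('cap',f(272,190,.057).round(4))
P=[f(*p,.04) for p in((128,122),(420,122),(432,375),(122,375))]
print(np.round(P,4),np.mean(P,0)); d=P[2]-P[3]; print(np.degrees(np.arctan2(d[0],-d[1])))
G=f(272,190,.057)
G[2]=.03
plan([(G-.06*tool(12)[:,0],12),(G,12)])
E
```

```text
cap [ 0.4945 -0.3131  0.057 ]
[[ 0.5097 -0.2883  0.04  ]
 [ 0.5183 -0.3297  0.04  ]
 [ 0.4797 -0.3384  0.04  ]
 [ 0.471  -0.2969  0.04  ]] [ 0.49468731 -0.31333938  0.04      ]
11.7591646310747
[ 4.59 -1.41 -0.12] [-0.07 -0.04 -0.01] tcp [ 0.466 -0.319  0.059]
[ 6.59 -1.41 -0.11] [-0.07 -0.04 -0.01] tcp [ 0.508 -0.31   0.017]
```

```bash
python3 -m pendant '[[1,1.3,-1.41,-0.12,0,0,0],[1,2.6,-1.41,-0.12,0,0,0],[1,3.6,-1.41,-0.12,0,0,0],[1,4.6,-1.41,-0.12,0,0,0],[1,5.6,-1.41,-0.12,0,0,0],[1,6.6,-1.41,-0.12,0,0,0],[1,6.6,-1.41,-0.12,0,0,0],[1,6.6,-1.41,-0.12,0,0,0]]' 40
python3 - <<'E'
from h import *
show(); G=np.array([.4945,-.3132,.03]); plan([(G,12)])
E
```

```text
time: 1.65
position: [0.5076, -0.3105, 0.015]
eef_rot: [0.624, 0.339, -0.2, 0.675]
contact_force: [-0.7, 0.5, 0.3]
opening: 0.0855
t 1.65 grasp [ 0.4944 -0.3133  0.0285] x [ 0.69   0.152 -0.707] z [ 0.206 -0.978 -0.009] q [-1.04  0.39 -0.75  0.13  0.74  2.01] F [-0.7  0.5  0.3] o 0.0855
[-0.03  0.04 -0.  ] [-0.09 -0.06  0.  ] tcp [ 0.508 -0.31   0.017]
```

```bash
python3 -m pendant '[[-0.2,0,0,0,0,0,0],[-0.2,0,0,0,0,0,0],[-0.2,0,0,0,0,0,0],[-0.2,0,0,0,0,0,0],[-0.2,0,0,0,0,0,0],[-0.2,0,0,0,0,0,0]]' 40
python3 -m pendant '[[-0.2,-0.3,0.3,0,0,0,0],[-0.2,-0.6,0.6,0,0,0,0],[-0.2,-1.2,1.2,0,0,0,0],[-0.2,-1.8,1.8,0,0,0,0],[-0.2,-2.4,2.4,0,0,0,0],[-0.2,-3,3,0,0,0,0],[-0.2,-3,3,0,0,0,0]]'
python3 - <<'E'
from h import *
show()
O=np.array([.611,.184,0]); c,s=np.cos(np.radians(-1.9)),np.sin(np.radians(-1.9)); sx=np.array([c,s,0]); sy=np.array([-s,c,0])
for k in range(4): print(k+1,(O+sy*(.111-.074*k)).round(4))
G=O-.037*sy
plan([(G-.13*sx+[0,0,.15],-1.9),(G-.13*sx+[0,0,.07],-1.9)])
E
```

```text
time: 2.15
position: [0.5078, -0.3118, 0.0163]
eef_rot: [0.624, 0.338, -0.201, 0.676]
contact_force: [-1.4, -0.1, 4.1]
opening: 0.0434
time: 2.73
position: [0.5095, -0.3149, 0.1491]
eef_rot: [0.622, 0.335, -0.2, 0.679]
contact_force: [0.1, -0.4, -0.3]
opening: 0.0435
t 2.73 grasp [ 0.4963 -0.3176  0.1625] x [ 0.695  0.146 -0.704] z [ 0.206 -0.978  0.001] q [-1.04  0.17 -0.61  0.48  0.74  2.01] F [ 0.1 -0.4 -0.3] o 0.0435
1 [0.6147 0.2949 0.    ]
2 [0.6122 0.221  0.    ]
3 [0.6098 0.147  0.    ]
4 [0.6073 0.0731 0.    ]
[  2.18   1.6  -15.3 ] [ 1.96 -1.95 -0.05] tcp [0.493 0.151 0.137]
[  4.06  -0.29 -15.31] [ 1.96 -1.95 -0.05] tcp [0.493 0.151 0.057]
```

```bash
python3 -m pendant '[[-0.2,0.3,0.2,-1.4,0.2,-0.2,0],[-0.2,2.2,1.6,-15.3,1.96,-1.95,-0.05],[-0.2,2.2,1.6,-15.3,1.96,-1.95,-0.05],[-0.2,2.2,1.6,-15.3,1.96,-1.95,-0.05],[-0.2,2.2,1.6,-15.3,1.96,-1.95,-0.05],[-0.2,2.2,1.6,-15.3,1.96,-1.95,-0.05],[-0.2,2.2,1.6,-15.3,1.96,-1.95,-0.05],[-0.2,2.2,1.6,-15.3,1.96,-1.95,-0.05]]'
python3 - <<'E'
from h import *
show()
O=np.array([.611,.184,0]); c,s=np.cos(np.radians(-1.9)),np.sin(np.radians(-1.9)); sx=np.array([c,s,0]); sy=np.array([-s,c,0])
G=O-.037*sy
plan([(G-.13*sx+[0,0,.15],-1.9),(G-.13*sx+[0,0,.07],-1.9)])
E
```

```text
time: 3.4
position: [0.5229, -0.0095, 0.1683]
eef_rot: [0.656, 0.264, -0.286, 0.647]
contact_force: [1.2, -1.0, -1.0]
opening: 0.0438
t 3.4 grasp [ 0.5097 -0.0091  0.1819] x [ 0.698 -0.023 -0.716] z [-0.034 -0.999 -0.   ] q [-0.27 -0.24 -1.03  0.02  0.16  2.97] F [ 1.2 -1.  -1. ] o 0.0438
[-0.06 -1.58 -5.31] [-0.01  0.    0.15] tcp [0.493 0.151 0.137]
[ 1.85 -3.44 -5.31] [-0.01  0.    0.15] tcp [0.493 0.151 0.057]
```

q6 is at 2.97 and would pass its limit at spot 3. So I'll set the bottle down in front of the stand's right end and regrasp it with the half-turned wrist.

```bash
python3 - <<'E'
from h import *
print('sharp',ray('t0',418/1.4,356/1.4,.006),'edge',ray('t0',462/1.4,330/1.4,0))
plan([([.49,-.005,.1],-1.9),([.49,-.005,.0315],-1.9)])
E
```

```text
sharp [ 0.40860622 -0.03987963  0.006     ] edge [ 0.4652552  -0.13603216  0.        ]
[ 1.49 -2.37 -0.11] [-0.01  0.    0.15] tcp [ 0.503 -0.005  0.087]
[ 3.13 -3.96 -0.11] [-0.01  0.    0.15] tcp [ 0.503 -0.005  0.018]
```

```bash
python3 -m pendant '[[-0.2,0.75,-1.2,-0.11,0,0,0.15],[-0.2,1.5,-2.37,-0.11,0,0,0.15],[-0.2,2.1,-2.95,-0.11,0,0,0.15],[-0.2,2.6,-3.45,-0.11,0,0,0.15],[-0.2,2.95,-3.8,-0.11,0,0,0.15],[-0.2,3.1,-3.95,-0.11,0,0,0.15],[-0.2,3.1,-3.95,-0.11,0,0,0.15]]'
python3 - <<'E'
from h import *
show()
plan([([.49,-.005,.0305],-1.9)])
E
```

```text
time: 3.98
position: [0.5791, -0.0092, 0.0782]
eef_rot: [0.652, 0.277, -0.297, 0.641]
contact_force: [-0.7, 0.6, -1.2]
opening: 0.0439
t 3.98 grasp [ 0.5663 -0.0088  0.0923] x [ 0.671 -0.019 -0.741] z [-0.032 -0.999 -0.003] q [-0.22  0.09 -1.03 -0.27  0.13  3.  ] F [-0.7  0.6 -1.2] o 0.0439
[-0.18 -3.24 -0.04] [-0.01 -0.03  0.57] tcp [ 0.503 -0.005  0.017]
```

```bash
cat >> h.py <<'E'
def fk(q,p):
    h,a,b,c,d,o=p; q1,q2,q3,q4,q5=q[:5]
    u=lambda t:np.array([np.cos(t),-np.sin(t)])
    w=np.array([o,h])+a*np.array([np.sin(q2),np.cos(q2)])+b*u(q2-q3); t=q2-q3+q4
    rz=w+(c+d*np.cos(q5))*u(t); X=np.array([np.cos(q1)*rz[0]-np.sin(q1)*d*np.sin(q5),np.sin(q1)*rz[0]+np.cos(q1)*d*np.sin(q5),rz[1]])
    e=u(t)*np.cos(q5); D=np.array([np.cos(q1)*e[0]-np.sin(q1)*np.sin(q5),np.sin(q1)*e[0]+np.cos(q1)*np.sin(q5),e[1]])
    return X,D
E
python3 - <<'E'
from h import *
from scipy.optimize import least_squares as LS
S=[([-1.4466,.3139,.0451,1.3036,0],[.1499,-.5547,.2305],[0,.002,-1]),([-1.29,.11,-.56,.84,.78],[.4014,-.3354,.1855],[.691,.154,-.706]),([-1.04,.39,-.75,.13,.74],[.5076,-.3105,.015],[.69,.152,-.707]),([-1.04,.17,-.61,.48,.74],[.5095,-.3149,.1491],[.695,.146,-.704]),([-.27,-.24,-1.03,.02,.16],[.5229,-.0095,.1683],[.698,-.023,-.716]),([-.22,.09,-1.03,-.27,.13],[.5791,-.0092,.0782],[.671,-.019,-.741])]
f=lambda p:np.concatenate([fk(q,p)[0]-x for q,x,_ in S])
r=LS(f,[.2,.4,.4,0.05,.25,0]);print(r.x.round(4),np.abs(r.fun).max())
for q,x,d in S: print((fk(q,r.x)[1]-d).round(3))
np.save('p.npy',r.x)
LO=np.array([-2.76,-.86,-1.03,-2.2,-1.47]);HI=np.array([2.76,1.69,1.26,2.34,1.5])
def ik(G,psi,tilt):
    D=tool(psi,tilt)[:,0];X=np.array(G)+.019*D
    g=lambda q:np.r_[(fk(q,r.x)[0]-X)*10,fk(q,r.x)[1]-D]
    s=min((LS(g,np.clip(q0,LO+.01,HI-.01),bounds=(LO,HI)) for q0 in([0,.1,-.8,0,0],[.3,.3,-.5,.3,-.3],[-.5,.2,-.7,.3,.3])),key=lambda s:s.cost)
    return s.x.round(2),np.abs(s.fun[:3]).max()*100,np.abs(s.fun[3:]).max()
for G,psi in(([.60,-.05,.03],-1.9),([.60,-.05,.13],-1.9),([.555,-.05,.13],-1.9),([.555,.073,.13],-1.9),([.555,.147,.13],-1.9),([.555,.147,.065],-1.9),([.61,.147,.06],-1.9),([.555,.221,.13],-1.9),([.612,.221,.06],-1.9),([.584,.295,.06],-1.9),([.55,.295,.13],-1.9),([.615,.295,.06],-1.9),([.4235,.357,.03],40),([.4235,.357,.03],10),([.4235,.357,.03],-10),([.4235,.357,.03],70)):
  for t in(45,52): print(G,psi,t,*ik(G,psi,t))
E
```

```text
[ 0.3015  0.6165  0.4759  0.1257  0.4238 -0.0518] 0.07601510964056252
[-0. -0.  0.]
[-0.003 -0.001 -0.004]
[0.002 0.001 0.002]
[0.001 0.001 0.001]
[ 0.001 -0.005  0.001]
[-0.004  0.003 -0.004]
[0.6, -0.05, 0.03] -1.9 45 [-0.13  0.32 -1.03 -0.52  0.07] 0.7854424385842496 0.031620430429138424
[0.6, -0.05, 0.03] -1.9 52 [-0.12  0.27 -0.95 -0.31  0.05] 3.1970953662252555e-11 4.0667469392019484e-13
[0.6, -0.05, 0.13] -1.9 45 [-0.13  0.07 -0.98 -0.26  0.07] 3.3306690738754696e-13 8.881784197001252e-16
[0.6, -0.05, 0.13] -1.9 52 [-0.12  0.04 -0.84  0.02  0.05] 1.1102230246251565e-13 1.1102230246251565e-16
[0.555, -0.05, 0.13] -1.9 45 [-0.15 -0.01 -1.03 -0.21  0.08] 0.2473307295293159 0.012924421498510363
[0.555, -0.05, 0.13] -1.9 52 [-0.14 -0.03 -0.92  0.02  0.06] 9.71445146547012e-13 8.881784197001252e-15
[0.555, 0.073, 0.13] -1.9 45 [ 0.3   0.01 -1.03 -0.23 -0.23] 0.004901359479947409 0.0002607200023120315
[0.555, 0.073, 0.13] -1.9 52 [ 0.26 -0.01 -0.9   0.04 -0.18] 1.3877787807814457e-13 4.440892098500626e-16
[0.555, 0.147, 0.13] -1.9 45 [ 0.53  0.05 -0.97 -0.15 -0.39] 9.055256544598933e
[... 1742 characters left out ...]
0.7   0.22 -1.03 -0.33 -0.  ] 0.14311790206672503 0.007032759640365427
[0.4235, 0.357, 0.03] 10 45 [ 1.14  0.33 -0.97 -0.25 -0.62] 1.609823385706477e-12 6.5503158452884236e-15
[0.4235, 0.357, 0.03] 10 52 [ 1.05  0.27 -0.88 -0.04 -0.49] 2.220446049250313e-13 2.5951463200613034e-15
[0.4235, 0.357, 0.03] -10 45 [ 1.24  0.42 -0.69  0.31 -0.77] 1.467645449615418e-10 5.220823773299799e-13
[0.4235, 0.357, 0.03] -10 52 [ 1.15  0.36 -0.66  0.36 -0.64] 7.934625179117916e-12 2.974009927214638e-14
[0.4235, 0.357, 0.03] 70 45 [ 0.26  0.33 -0.97 -0.26  0.62] 3.885780586188048e-13 1.4432899320127035e-15
[0.4235, 0.357, 0.03] 70 52 [ 0.35  0.27 -0.89 -0.05  0.49] 8.326672684688674e-13 1.4765966227514582e-14
```

```bash
cat >> h.py <<'E'
def fk(q,p):
    h,a,b,c,d,o,e,g,l=p; q1,q2,q3,q4,q5=q[:5]
    u=lambda t:np.array([np.cos(t),-np.sin(t)]); n=lambda t:np.array([np.sin(t),np.cos(t)])
    t=q2-q3+q4
    w=np.array([o,h])+a*n(q2)+b*u(q2-q3)+e*n(q2-q3)
    rz=w+(c+d*np.cos(q5))*u(t)+g*n(t); y=l+d*np.sin(q5)
    C,S=np.cos(q1),np.sin(q1); E=u(t)*np.cos(q5)
    return np.array([C*rz[0]-S*y,S*rz[0]+C*y,rz[1]]),np.array([C*E[0]-S*np.sin(q5),S*E[0]+C*np.sin(q5),E[1]])
LO=np.array([-2.76,-.86,-1.03,-2.2,-1.47]);HI=np.array([2.76,1.69,1.26,2.34,1.5])
def ik(G,psi,tilt):
    from scipy.optimize import least_squares as LS
    P=np.load('p.npy');D=tool(psi,tilt)[:,0];X=np.array(G)+.019*D
    g=lambda q:np.r_[(fk(q,P)[0]-X)*10,fk(q,P)[1]-D]
    s=min((LS(g,np.clip(q0,LO+.01,HI-.01),bounds=(LO,HI)) for q0 in([0,.1,-.8,0,0],[.3,.3,-.5,.3,-.3],[-.5,.2,-.7,.3,.3])),key=lambda s:s.cost)
    return s.x.round(2),round(np.abs(s.fun[:3]).max()*100,1),round(np.abs(s.fun[3:]).max(),3)
E
python3 - <<'E'
from h import *
from scipy.optimize import least_squares as LS
S=[([-1.4466,.3139,.0451,1.3036,0],[.1499,-.5547,.2305]),([-1.29,.11,-.56,.84,.78],[.4014,-.3354,.1855]),([-1.04,.39,-.75,.13,.74],[.5076,-.3105,.015]),([-1.04,.17,-.61,.48,.74],[.5095,-.3149,.1491]),([-.27,-.24,-1.03,.02,.16],[.5229,-.0095,.1683]),([-.22,.09,-1.03,-.27,.13],[.5791,-.0092,.0782])]
pr=np.array([.2,.35,.35,0.05,.25,0,0,0,0])
f=lambda p:np.r_[np.concatenate([fk(q,p)[0]-x for q,x in S]),(p-pr)*.003]
r=LS(f,pr);print(r.x.round(4),np.abs(r.fun[:18]).max()); print(f(r.x)[:18].reshape(6,3).round(3)); np.save('p.npy',r.x)
E
```

```text
[ 0.2398  0.5244  0.4133  0.1507  0.2985 -0.0025  0.0533 -0.0018  0.0804] 0.0026528370193459883
[[ 0.    -0.     0.   ]
 [-0.003  0.    -0.002]
 [ 0.002 -0.001  0.001]
 [ 0.001  0.001  0.001]
 [ 0.    -0.003  0.001]
 [-0.001  0.002 -0.002]]
```

```bash
python3 - <<'E'
from h import *
for G,psi in(([.60,-.05,.03],-1.9),([.60,-.05,.13],-1.9),([.555,-.05,.13],-1.9),([.555,.073,.13],-1.9),([.555,.147,.13],-1.9),([.61,.147,.06],-1.9),([.61,.147,.06],15),([.555,.221,.13],-1.9),([.612,.221,.06],-1.9),([.55,.295,.13],-1.9),([.615,.295,.06],-1.9),([.4235,.357,.03],40),([.4235,.357,.03],10),([.4235,.357,.03],-10),([.4235,.357,.03],70)):
  for t in(45,52): print(G,psi,t,*ik(G,psi,t))
E
```

```text
[0.6, -0.05, 0.03] -1.9 45 [-0.31  0.32 -1.03 -0.51  0.19] 0.7 0.022
[0.6, -0.05, 0.03] -1.9 52 [-0.29  0.28 -0.94 -0.31  0.16] 0.0 0.0
[0.6, -0.05, 0.13] -1.9 45 [-0.31  0.07 -0.96 -0.22  0.19] 0.0 0.0
[0.6, -0.05, 0.13] -1.9 52 [-0.29  0.07 -0.83  0.02  0.16] 0.0 0.0
[0.555, -0.05, 0.13] -1.9 45 [-0.35 -0.02 -1.03 -0.19  0.22] 0.2 0.008
[0.555, -0.05, 0.13] -1.9 52 [-0.33 -0.01 -0.92  0.02  0.18] 0.0 0.0
[0.555, 0.073, 0.13] -1.9 45 [-0.   -0.   -1.03 -0.23 -0.02] 0.2 0.006
[0.555, 0.073, 0.13] -1.9 52 [-0.   -0.   -0.91 -0.   -0.02] 0.0 0.0
[0.555, 0.147, 0.13] -1.9 45 [ 0.2   0.04 -0.99 -0.23 -0.16] 0.0 0.0
[0.555, 0.147, 0.13] -1.9 52 [ 0.18  0.04 -0.87  0.01 -0.13] 0.0 0.0
[0.61, 0.147, 0.06] -1.9 45 [ 0.17  0.29 -0.96 -0.45 -0.15] 0.0 0.0
[0.61, 0.147, 0.06] -1.9 52 [ 0.16  0.26 -0.84 -0.19 -0.12] 0.0 0.0
[0.61, 0.147, 0.06] 15 45 [ 0.04  0.28 -0.98 -0.46  0.16] 0.0 0.0
[0.61, 0.147, 0.06] 15 52 [ 0.05  0.25 -0.86 -0.19  0.13] 0.0 0.0
[0.555, 0.221, 0.13] -1.9 45 [ 0.38  0.1  -0.91 -0.18 -0.29] 0.0 0.0
[0.555, 0.221, 0.13] -1.9 52 [ 0.35  0.1  -0.79  0.05 -0.23] 0.0 0.0
[0.612
[... 256 characters left out ...]
32] 0.0 0.0
[0.615, 0.295, 0.06] -1.9 45 [ 0.47  0.38 -0.77 -0.29 -0.35] 0.0 0.0
[0.615, 0.295, 0.06] -1.9 52 [ 0.45  0.36 -0.66 -0.06 -0.29] 0.0 0.0
[0.4235, 0.357, 0.03] 40 45 [ 0.48  0.22 -1.03 -0.31  0.14] 2.2 0.088
[0.4235, 0.357, 0.03] 40 52 [ 0.49  0.22 -1.03 -0.3   0.12] 0.4 0.015
[0.4235, 0.357, 0.03] 10 45 [ 0.76  0.3  -1.03 -0.43 -0.41] 0.5 0.02
[0.4235, 0.357, 0.03] 10 52 [ 0.72  0.26 -0.96 -0.24 -0.32] 0.0 0.0
[0.4235, 0.357, 0.03] -10 45 [ 0.86  0.36 -0.85 -0.11 -0.65] 0.0 0.0
[0.4235, 0.357, 0.03] -10 52 [ 0.82  0.33 -0.78  0.06 -0.54] 0.0 0.0
[0.4235, 0.357, 0.03] 70 45 [ 0.24  0.29 -1.   -0.23  0.63] 0.0 0.0
[0.4235, 0.357, 0.03] 70 52 [ 0.3   0.26 -0.91 -0.04  0.51] 0.0 0.0
```

```bash
python3 - <<'E'
from h import *
plan([([.56,.0,.135],-1.9),([.562,.147,.13],8),([.585,.147,.08],8),([.6098,.147,.0625],8)])
E
```

```text
[-1.2   0.82 -0.29] [-0.01 -0.03  0.57] tcp [ 0.573 -0.     0.122]
[-1.13  0.63 -5.27] [-1.44  1.33  0.56] tcp [0.575 0.149 0.117]
[ 0.62  0.08 -5.28] [-1.44  1.33  0.56] tcp [0.598 0.149 0.067]
[ 1.6   0.3  -5.31] [-1.44  1.33  0.56] tcp [0.623 0.149 0.049]
```

```bash
python3 -m pendant '[[-0.2,-1.2,0.8,-0.3,0,0,0.57],[-0.2,-1.2,0.8,-0.3,0,0,0.57],[-0.2,-1.15,0.7,-1.6,-0.4,0.4,0.57],[-0.2,-1.15,0.65,-2.9,-0.8,0.7,0.57],[-0.2,-1.15,0.65,-4.2,-1.2,1.1,0.57],[-0.2,-1.13,0.63,-5.27,-1.44,1.33,0.56],[-0.2,-1.13,0.63,-5.27,-1.44,1.33,0.56],[-0.2,-1.13,0.63,-5.27,-1.44,1.33,0.56]]'
python3 - <<'E'
from h import *
show(); snap('scene','s1',(150,150,350,300),4)
plan([([.562,.147,.13],8),([.585,.147,.08],8),([.6098,.147,.0625],8)])
E
```

```text
time: 4.65
position: [0.5745, 0.1507, 0.1164]
eef_rot: [0.632, 0.317, -0.224, 0.671]
contact_force: [0.3, -1.1, 0.0]
opening: 0.0435
t 4.65 grasp [0.5612 0.1488 0.1298] x [ 0.7    0.1   -0.708] z [ 0.142 -0.99  -0.   ] q [ 0.11  0.04 -1.   -0.25  0.02  3.12] F [ 0.3 -1.1  0. ] o 0.0435
[0.01 0.02 0.03] [ 0.01 -0.01  0.01] tcp [0.575 0.149 0.117]
[ 1.72 -0.62  0.13] [ 0.01 -0.01  0.01] tcp [0.598 0.149 0.067]
[ 2.72 -0.45  0.25] [ 0.01 -0.01  0.01] tcp [0.623 0.149 0.049]
```

View pics/s1.png

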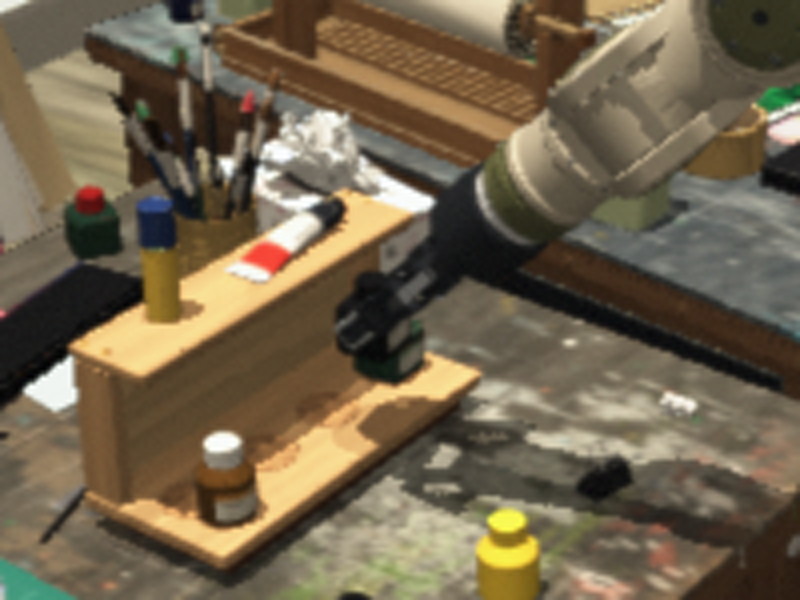

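The view shows the bottle held in front of spot 3 at (385,300), clear of the upper board. Next I lower it onto the spot.

```bash
python3 -m pendant '[[-0.2,0.9,-0.3,0.07,0,0,0],[-0.2,1.7,-0.62,0.13,0,0,0],[-0.2,2.2,-0.55,0.2,0,0,0],[-0.2,2.7,-0.45,0.25,0,0,0],[-0.2,2.74,-0.49,0.25,0,0,0],[-0.2,2.78,-0.53,0.25,0,0,0],[-0.2,2.78,-0.53,0.25,0,0,0]]'
python3 - <<'E'
from h import *
show()
E
```

```text
time: 5.28
position: [0.6227, 0.1478, 0.0463]
eef_rot: [0.633, 0.315, -0.225, 0.671]
contact_force: [0.5, -0.2, -0.1]
opening: 0.0436
t 5.28 grasp [0.6094 0.146  0.0598] x [ 0.7    0.098 -0.707] z [ 0.139 -0.99   0.   ] q [ 0.09  0.28 -0.98 -0.47  0.03  3.11] F [ 0.5 -0.2 -0.1] o 0.0436
```

```bash
python3 -m pendant '[[-0.2,0.03,-0.03,0,0,0,0],[0.4,0.03,-0.03,0,0,0,0],[0.4,0.03,-0.03,0,0,0,0],[0.4,0.03,-0.03,0,0,0,0],[0.4,-0.4,0,0,0,0,0],[0.4,-1,0,0,0,0,0],[0.4,-1.8,0,0,0,0,0],[0.4,-2.4,0,0,0,0,0]]'
python3 - <<'E'
from h import *
show(); snap('wrist','w2',None,1)
print(proj('w2',[.6098,.147,.087]))
E
```

```text
time: 5.95
position: [0.5723, 0.1411, 0.0983]
eef_rot: [0.632, 0.317, -0.226, 0.67]
contact_force: [-1.0, 0.2, 0.4]
opening: 0.0592
t 5.95 grasp [0.5591 0.1393 0.1118] x [ 0.698  0.097 -0.71 ] z [ 0.139 -0.99   0.   ] q [ 0.09  0.07 -1.03 -0.31  0.04  3.1 ] F [-1.   0.2  0.4] o 0.0592
[273.71592266 211.31683633]
```

View pics/w2.png

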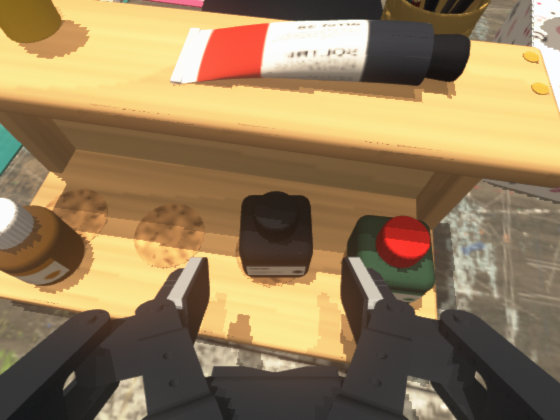

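Spot 3 is good: the cap is within about 1 mm of its predicted pixel. Spot 2 is at (168,235), spot 1 at (80,212), the red-cap square's cap at (403,239), and the white cap at the left edge. I'll check these positions and plan the move to the round bottle.

```bash
python3 - <<'E'
from h import *
for n,u,v,z in(('sq3',275,210,.087),('red',403,239,.087),('sp2',168,235,.03),('sp1',80,212,.03)): print(n,ray('w2',u,v,z).round(4))
# red top face corners at z=.07
for u,v in((359,222),(432,230)): print(ray('w2',u,v,.07).round(4))
G=np.array([.4235,.356,.032])
for t in(45,50): print(ik(G,-10,t),ik(G-.12*tool(-10,t)[:,0],-10,t),ik(G+[0,0,.13],-10,t))
plan([([.55,.2,.2],-2,60),([.4235,.356,.16],-10,50)])
R=tool(-10,50,1); print(R.round(2))
E
```

```text
sq3 [0.6107 0.1464 0.087 ]
red [0.6028 0.0771 0.087 ]
sp2 [0.6104 0.2238 0.03  ]
sp1 [0.6195 0.294  0.03  ]
[0.6187 0.0967 0.07  ]
[0.6193 0.0539 0.07  ]
(array([ 0.86,  0.36, -0.85, -0.1 , -0.65]), np.float64(0.0), np.float64(0.0)) (array([ 1.04,  0.17, -0.76,  0.3 , -0.72]), np.float64(0.0), np.float64(0.0)) (array([ 0.86,  0.12, -0.71,  0.28, -0.65]), np.float64(0.0), np.float64(0.0))
(array([ 0.83,  0.33, -0.8 ,  0.01, -0.57]), np.float64(0.0), np.float64(0.0)) (array([ 0.98,  0.14, -0.72,  0.39, -0.63]), np.float64(0.0), np.float64(0.0)) (array([ 0.83,  0.11, -0.65,  0.38, -0.57]), np.float64(0.0), np.float64(0.0))
[-2.06  1.82 -1.98] [ 1.6  -1.22 -3.  ] tcp [0.559 0.2   0.184]
[-3.55 -1.46 -7.65] [ 2.66 -2.43 -1.  ] tcp [0.436 0.354 0.145]
[[ 0.63 -0.75  0.17]
 [-0.11  0.13  0.98]
 [-0.77 -0.64  0.  ]]
```

```bash
python3 -m pendant '[[0.4,-1,1,0,0,0,0],[0.4,-2,2,0,0,0,0],[0.4,-2.5,2.5,-0.8,-1.4,0,0],[1,-2.5,2.5,-1.6,-2.8,0,0],[1,-2.5,2.5,-2.4,-4.2,0,0],[1,-2.5,2.5,-3.2,-5.6,0,0],[1,-2.5,2.5,-4,-7,0,0],[1,-2.5,2.5,-4,-8.4,0,0]]'
python3 -m pendant '[[1,0,0,0,-1.4,0,0],[1,0,0,0,-2.8,0,0],[1,0,0,0,-4.2,0,0],[1,0,0,0,-5.6,0,0],[1,0,0,0,-7,0,0],[1,0,0,0,-8.4,0,0],[1,0,0,0,-9.8,0,0],[1,0,0,0,-11.2,0,0]]'
python3 -m pendant '[[1,0,0,0,-1.4,0,0],[1,0,0,0,-2.8,0,0],[1,0,0,0,-4.2,0,0],[1,0,0,0,-5.6,0,0],[1,0,0,0,-7,0,0],[1,0,0,0,-8.4,0,0],[1,0,0,0,-9.8,0,0],[1,0,0,0,-11.2,0,0]]'
python3 - <<'E'
from h import *
show()
plan([([.4235,.356,.16],-10,50),([.4235,.356,.12],-10,50)])
E
```

```text
time: 6.67
position: [0.5554, 0.264, 0.2077]
eef_rot: [0.347, 0.376, -0.093, 0.854]
contact_force: [-0.2, -0.1, 0.3]
opening: 0.0854
time: 7.33
position: [0.555, 0.2639, 0.2071]
eef_rot: [-0.097, 0.375, 0.095, 0.917]
contact_force: [-0.3, -0.4, 0.1]
opening: 0.0856
time: 8.0
position: [0.5546, 0.2638, 0.2066]
eef_rot: [-0.519, 0.286, 0.261, 0.762]
contact_force: [0.4, 0.1, -0.0]
opening: 0.0853
t 8.0 grasp [0.5413 0.2619 0.2201] x [ 0.699  0.102 -0.707] z [0.165 0.94  0.298] q [ 0.4  -0.06 -0.79  0.08 -0.18  0.62] F [ 0.4  0.1 -0. ] o 0.0853
[-1.03  5.04  1.56] [-2.27  2.62  0.43] tcp [0.436 0.354 0.145]
[-0.09  5.9   1.16] [-2.27  2.62  0.43] tcp [0.436 0.354 0.105]
```

```bash
python3 -m pendant '[[1,-0.5,2.5,0.8,-1.1,1.3,0.2],[1,-1,5,1.5,-2.27,2.62,0.43],[1,-1,5,1.5,-2.27,2.62,0.43],[1,-1,5,1.5,-2.27,2.62,0.43],[1,-1,5,1.5,-2.27,2.62,0.43],[1,-1,5,1.5,-2.27,2.62,0.43]]'
python3 - <<'E'
from h import *
show(); snap('wrist','w3',None,1)
G=np.array([.4235,.356,.03]); print(proj('w3',G+[0,0,.03]),proj('w3',G))
E
```

```text
time: 8.5
position: [0.4348, 0.353, 0.1434]
eef_rot: [-0.614, 0.353, 0.244, 0.663]
contact_force: [0.5, -0.4, 1.2]
opening: 0.0854
t 8.5 grasp [0.4228 0.3551 0.158 ] x [ 0.632 -0.111 -0.767] z [ 0.169  0.986 -0.003] q [ 0.83  0.12 -0.66  0.37 -0.57  0.87] F [ 0.5 -0.4  1.2] o 0.0854
[276.57787494 126.32223509] [276.52183222  93.11888511]
```

View pics/w3.png

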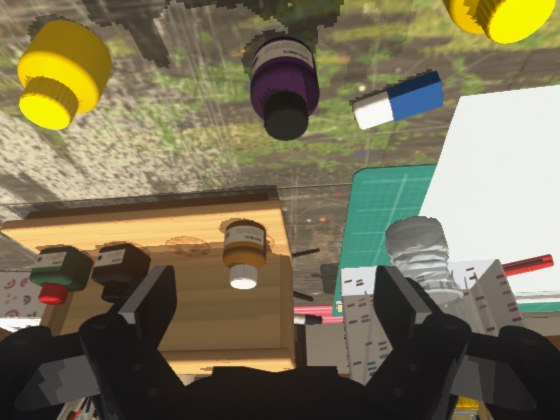

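The inverted view shows the purple-black round bottle with its cap end at (286,121), the yellow look-alikes to either side at the top, and the white-cap bottle at (242,265).

```bash
python3 - <<'E'
from h import *
d=np.load('pics/w3.npz'); s=bot.state();R=Ro.from_quat(s['eef_rot']).as_matrix(); print('cam in tool',R.T@(-d['R'].T@d['t']-s['position']))
print('cap',ray('w3',286,121,.06).round(4),'body',ray('w3',284,88,.03).round(4),'white',ray('w3',242,279,.09).round(4))
G=ray('w3',286,121,.06);G[2]=.032
plan([(G+[0,0,.06],-10,48),(G,-10,48)]); print(ik(G,-10,48))
E
```

```text
cam in tool [-0.1428866   0.07235737  0.00022949]
cap [0.4205 0.3619 0.06  ] body [0.4206 0.3612 0.03  ] white [0.5715 0.2992 0.09  ]
[1.61 1.54 0.22] [ 0.02  0.01 -0.4 ] tcp [0.433 0.36  0.078]
[3.14 2.82 0.22] [ 0.02  0.01 -0.4 ] tcp [0.433 0.36  0.018]
(array([ 0.86,  0.34, -0.81, -0.02, -0.61]), np.float64(0.0), np.float64(0.0))
```

```bash
python3 -m pendant '[[0.4,0.8,0.8,0.22,0,0,-0.4],[0.4,1.6,1.5,0.22,0,0,-0.4],[0.4,2.1,1.95,0.22,0,0,-0.4],[0.4,2.6,2.4,0.22,0,0,-0.4],[0.4,3.1,2.8,0.22,0,0,-0.4],[0.4,3.1,2.8,0.22,0,0,-0.4]]'
python3 - <<'E'
from h import *
show(); plan([([.4208,.361,.032],-10,48)])
E
```

```text
time: 9.05
position: [0.4323, 0.3567, 0.0163]
eef_rot: [-0.619, 0.345, 0.231, 0.667]
contact_force: [-0.1, -0.8, -0.7]
opening: 0.0601
t 9.05 grasp [0.4198 0.359  0.0305] x [ 0.656 -0.12  -0.745] z [ 0.174  0.985 -0.005] q [ 0.86  0.35 -0.81 -0.02 -0.61  0.89] F [-0.1 -0.8 -0.7] o 0.0601
[-0.02 -0.05  0.07] [ 0.03 -0.04 -0.03] tcp [0.433 0.359 0.018]
```

```bash
python3 -m pendant '[[-0.3,0,0,0.05,0,0,0],[-0.3,0,0,0.05,0,0,0],[-0.3,0,0,0.05,0,0,0],[-0.3,0,0,0.05,0,0,0],[-0.3,0,0,0.05,0,0,0]]' 40
python3 - <<'E'
from h import *
show()
E
python3 -m pendant '[[-0.3,-0.3,-0.27,0,0,0,0],[-0.3,-0.9,-0.8,0,0,0,0],[-0.3,-1.6,-1.4,0,0,0,0],[-0.3,-2.3,-2,0,0,0,0],[-0.3,-2.75,-2.45,0,0,0,0],[-0.3,-2.75,-2.45,0,0,0,0]]'
python3 - <<'E'
from h import *
show()
plan([([.545,.221,.14],-1.9,48),([.56,.221,.11],-1.9,48),([.585,.2215,.08],-1.9,48),([.6122,.2215,.064],-1.9,48)])
for g in([.555,.221,.14],[.585,.221,.08],[.612,.221,.064]):print(ik(g,-1.9,48))
E
```

```text
time: 9.47
position: [0.4332, 0.3588, 0.0176]
eef_rot: [-0.619, 0.344, 0.23, 0.667]
contact_force: [0.0, 0.1, -0.3]
opening: 0.0414
t 9.47 grasp [0.4207 0.361  0.0317] x [ 0.657 -0.118 -0.744] z [ 0.174  0.985 -0.003] q [ 0.86  0.35 -0.8  -0.01 -0.61  0.89] F [ 0.   0.1 -0.3] o 0.0414
time: 9.97
position: [0.4351, 0.3618, 0.1343]
eef_rot: [-0.617, 0.341, 0.229, 0.671]
contact_force: [0.4, 0.9, 0.5]
opening: 0.0411
t 9.97 grasp [0.4226 0.364  0.1484] x [ 0.662 -0.113 -0.741] z [0.174 0.985 0.006] q [ 0.86  0.15 -0.68  0.31 -0.61  0.89] F [0.4 0.9 0.5] o 0.0411
[ 3.45 -3.41 -3.93] [-1.25 -1.04  0.05] tcp [0.558 0.221 0.126]
[ 4.52 -3.1  -3.85] [-1.25 -1.04  0.05] tcp [0.573 0.221 0.096]
[ 5.81 -3.04 -3.69] [-1.25 -1.04  0.05] tcp [0.598 0.221 0.066]
[ 6.8  -3.34 -3.53] [-1.25 -1.04  0.05] tcp [0.625 0.221 0.05 ]
(array([ 0.37,  0.08, -0.85, -0.05, -0.26]), np.float64(0.0), np.float64(0.0))
(array([ 0.34,  0.24, -0.86, -0.23, -0.25]), np.float64(0.0), np.float64(0.0))
(array([ 0.32,  0.31, -0.83, -0.26, -0.24]), np.float64(0.0), np.float64(0.0))
```

```bash
python3 -m pendant '[[-0.3,0.9,-0.9,-1,-0.3,-0.3,0],[-0.3,1.7,-1.7,-2,-0.6,-0.5,0],[-0.3,2.5,-2.5,-2.9,-0.9,-0.8,0],[-0.3,3.45,-3.4,-3.9,-1.25,-1.04,0.05],[-0.3,3.45,-3.4,-3.9,-1.25,-1.04,0.05],[-0.3,3.45,-3.4,-3.9,-1.25,-1.04,0.05],[-0.3,3.45,-3.4,-3.9,-1.25,-1.04,0.05]]'
python3 - <<'E'
from h import *
show()
plan([([.56,.222,.11],-1.9,48),([.585,.222,.08],-1.9,48),([.6115,.222,.064],-1.9,48),([.6115,.222,.0617],-1.9,48)])
E
```

```text
time: 10.55
position: [0.5576, 0.2196, 0.1247]
eef_rot: [-0.641, 0.3, 0.276, 0.651]
contact_force: [-0.6, -0.4, -0.7]
opening: 0.0413
t 10.55 grasp [0.5449 0.2201 0.1388] x [ 0.668 -0.025 -0.744] z [ 0.036  0.999 -0.   ] q [ 0.38  0.07 -0.86 -0.04 -0.27  0.31] F [-0.6 -0.4 -0.7] o 0.0413
[1.05 0.27 0.08] [-0.02 -0.03 -0.02] tcp [0.573 0.222 0.096]
[2.35 0.32 0.11] [-0.02 -0.03 -0.02] tcp [0.598 0.222 0.066]
[3.34 0.02 0.15] [-0.02 -0.03 -0.02] tcp [0.624 0.222 0.05 ]
[3.39 0.07 0.15] [-0.02 -0.03 -0.02] tcp [0.624 0.222 0.048]
```

```bash
python3 -m pendant '[[-0.3,1.05,0.27,0.08,0,0,0],[-0.3,1.7,0.3,0.1,0,0,0],[-0.3,2.35,0.32,0.11,0,0,0],[-0.3,2.85,0.17,0.13,0,0,0],[-0.3,3.34,0.02,0.15,0,0,0],[-0.3,3.39,0.07,0.15,0,0,0],[-0.3,3.39,0.07,0.15,0,0,0],[-0.3,3.39,0.07,0.15,0,0,0]]'
python3 - <<'E'
from h import *
show()
E
```

```text
time: 11.22
position: [0.6226, 0.2225, 0.0469]
eef_rot: [-0.641, 0.3, 0.277, 0.65]
contact_force: [-0.6, -0.8, -1.0]
opening: 0.0412
t 11.22 grasp [0.6099 0.223  0.0611] x [ 0.666 -0.024 -0.745] z [ 0.035  0.999 -0.001] q [ 0.33  0.32 -0.82 -0.26 -0.24  0.28] F [-0.6 -0.8 -1. ] o 0.0412
```

Placed. Next: open, back out, and look at the row.

```bash
python3 -m pendant '[[0.35,0,0,0,0,0,0],[0.35,0,0,0,0,0,0],[0.35,0,0,0,0,0,0],[0.35,-0.4,0,0,0,0,0],[0.35,-1,0,0,0,0,0],[0.35,-2,0,0,0,0,0],[0.35,-3,0,0,0,0,0],[0.35,-3.3,0,0,0,0,0]]'
python3 - <<'E'
from h import *
show()
snap('top','t1',(130,120,300,210),4.5)
for n,X in dict(s1=[.6147,.2949,.09],s2=[.6122,.221,.09],s3=[.6098,.147,.087],s4=[.6073,.0731,.087]).items():print(n,(proj('t1',X)-[130,120])*4.5)
plan([([.545,.295,.13],-1.9,48)])
E
```

```text
time: 11.88
position: [0.5553, 0.2253, 0.1236]
eef_rot: [-0.641, 0.299, 0.277, 0.651]
contact_force: [0.9, 0.7, 0.4]
opening: 0.0577
t 11.88 grasp [0.5426 0.2257 0.1377] x [ 0.668 -0.023 -0.744] z [0.034 0.999 0.   ] q [ 0.39  0.07 -0.86 -0.05 -0.28  0.32] F [0.9 0.7 0.4] o 0.0577
s1 [239.78754727 268.79239802]
s2 [355.49854317 273.0420978 ]
s3 [471.91559316 278.32802247]
s4 [587.49116601 282.57313925]
[0.2 0.2 2.3] [-0.01  0.    0.01] tcp [0.558 0.295 0.116]
```

View pics/t1.png

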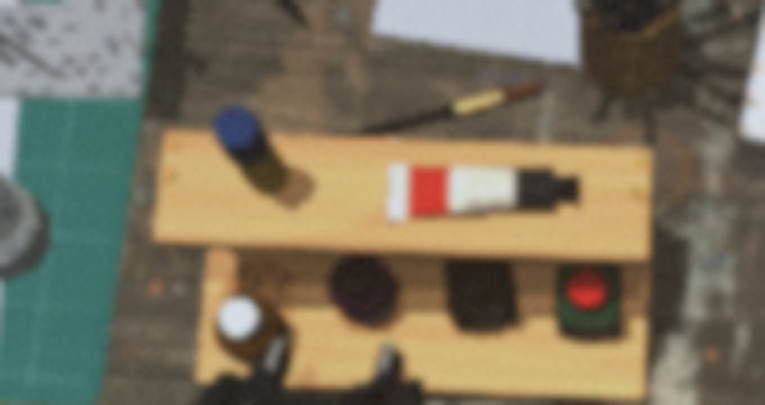

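The row shows round at (357,285) and square at (480,293) in place. The white cap at (239,317) is 48 px, about 30 mm, in front of its spot at (240,269). Next, the white-cap bottle.

```bash
python3 - <<'E'
from h import *
G=np.array([.5843,.2953,.0625])
plan([(G-.08*tool(-1.9,48)[:,0],-1.9,48),(G,-1.9,48)])
E
```

```text
[0.08 0.73 2.35] [-0.01  0.    0.01] tcp [0.544 0.297 0.108]
[2.74 0.73 2.35] [-0.01  0.    0.01] tcp [0.597 0.295 0.048]
```

```bash
python3 -m pendant '[[0.4,-0.5,0.2,1.1,0,0,0],[0.4,-0.3,0.5,2.35,0,0,0],[0.4,0.1,0.73,2.35,0,0,0],[0.4,0.9,0.73,2.35,0,0,0],[0.4,1.7,0.73,2.35,0,0,0],[0.4,2.4,0.73,2.35,0,0,0],[0.4,2.74,0.73,2.35,0,0,0],[0.4,2.74,0.73,2.35,0,0,0]]'
python3 - <<'E'
from h import *
show()
c=(120,150,220,240)
snap('scene','s2',(150,180,290,285),5.5)
plan([([.5843,.2953,.0625],-1.9,48)])
E
```

```text
time: 12.6
position: [0.5973, 0.2939, 0.0457]
eef_rot: [-0.641, 0.3, 0.277, 0.65]
contact_force: [-0.5, -0.9, 0.5]
opening: 0.0603
t 12.6 grasp [0.5846 0.2943 0.0599] x [ 0.667 -0.024 -0.745] z [ 0.035  0.999 -0.001] q [ 0.49  0.34 -0.77 -0.2  -0.34  0.4 ] F [-0.5 -0.9  0.5] o 0.0603
[-0.04 -0.04  0.03] [-0.01 -0.02 -0.02] tcp [0.597 0.295 0.048]
```

View pics/s2.png

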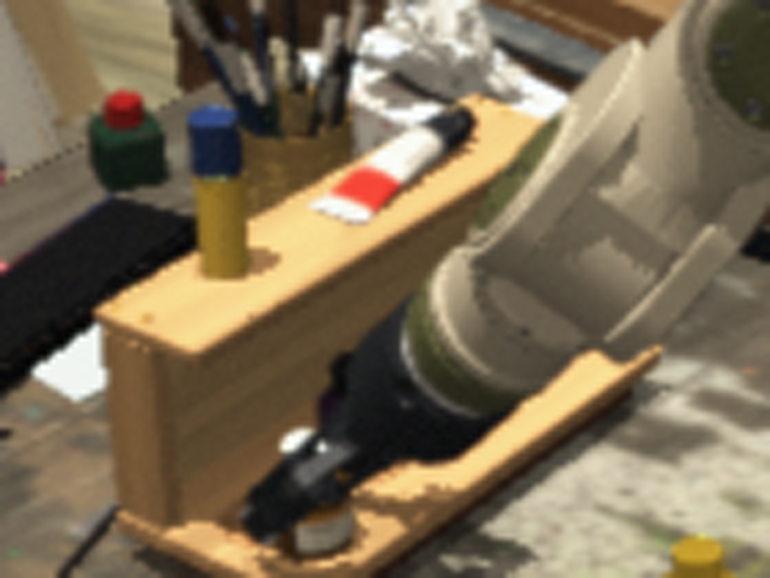

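```bash
python3 -m pendant '[[-0.3,0,0,0.03,0,0,0],[-0.3,0,0,0.03,0,0,0],[-0.3,0,0,0.03,0,0,0],[-0.3,0,0,0.03,0,0,0],[-0.3,0,0,0.03,0,0,0]]' 40
python3 -m pendant '[[-0.3,-0.1,-0.09,0,0,0,0],[-0.3,-0.1,-0.09,0,0,0,0],[-0.3,0.24,-0.47,0,0,0,0],[-0.3,0.58,-0.84,0,0,0,0],[-0.3,0.58,-0.84,0,0,0,0],[-0.3,0.66,-0.77,0,0,0,0],[-0.3,0.66,-0.77,0,0,0,0],[-0.3,0.66,-0.77,0,0,0,0]]'
python3 - <<'E'
from h import *
show()
E
```

```text
time: 13.07
position: [0.5967, 0.2952, 0.0475]
eef_rot: [-0.641, 0.299, 0.277, 0.651]
contact_force: [0.1, -0.0, -0.4]
opening: 0.0408
time: 13.73
position: [0.6259, 0.2939, 0.0473]
eef_rot: [-0.641, 0.299, 0.277, 0.65]
contact_force: [0.4, 0.7, -1.1]
opening: 0.0409
t 13.73 grasp [0.6132 0.2943 0.0615] x [ 0.667 -0.023 -0.745] z [ 0.034  0.999 -0.001] q [ 0.46  0.37 -0.71 -0.18 -0.32  0.38] F [ 0.4  0.7 -1.1] o 0.0409
```

Released within about 1.5 mm. Now I back out and move to the square bottle on spot 3, about 10° off, to square it up with the aligned jaws.

```bash
python3 -m pendant '[[0.35,0,0,0,0,0,0],[0.35,0,0,0,0,0,0],[0.35,0,0,0,0,0,0],[0.35,-0.4,0,0,0,0,0],[0.35,-1,0,0,0,0,0],[0.35,-2,0,0,0,0,0],[0.35,-3,0,0,0,0,0],[0.35,-3.2,0,0,0,0,0]]'
python3 - <<'E'
from h import *
show()
G=np.array([.610,.1467,.062])
for b in(.085,.06,0): print(ik(G-b*tool(-1.9,48)[:,0],-1.9,48))
plan([(G-.085*tool(-1.9,48)[:,0]+[0,0,.01],-1.9,48),(G,-1.9,48)])
E
```

```text
time: 14.4
position: [0.5608, 0.297, 0.122]
eef_rot: [-0.641, 0.298, 0.277, 0.651]
contact_force: [-0.6, -0.1, 0.2]
opening: 0.0573
t 14.4 grasp [0.5481 0.2974 0.1362] x [ 0.669 -0.021 -0.743] z [0.032 0.999 0.001] q [ 0.53  0.16 -0.75  0.01 -0.36  0.44] F [-0.6 -0.1  0.2] o 0.0573
(array([ 0.2 ,  0.04, -0.95, -0.14, -0.15]), np.float64(0.0), np.float64(0.0))
(array([ 0.19,  0.11, -0.94, -0.2 , -0.15]), np.float64(0.0), np.float64(0.0))
(array([ 0.17,  0.27, -0.91, -0.33, -0.13]), np.float64(0.0), np.float64(0.0))
[ 0.24 -0.22 -4.95] [0.   0.01 0.  ] tcp [0.566 0.148 0.121]
[ 3.32 -0.   -4.96] [0.   0.01 0.  ] tcp [0.623 0.146 0.048]
```

```bash
python3 -m pendant '[[0.35,0,-0.2,-1.3,0,0,0],[0.35,0.1,-0.2,-2.6,0,0,0],[0.35,0.2,-0.2,-3.9,0,0,0],[0.35,0.24,-0.2,-4.93,0,0,0],[0.35,0.24,-0.2,-4.93,0,0,0],[0.35,0.24,-0.2,-4.93,0,0,0]]'
python3 - <<'E'
from h import *
show()
snap('wrist','w4',None,1.2)
plan([([.610,.1472,.062],-1.9,48)])
for n,X in dict(s1=[.6147,.2949,.09],s2=[.6122,.221,.09],s3=[.6098,.147,.087],s4=[.6073,.0731,.087]).items():print(n,proj('w4',X)*1.2)
E
```

```text
time: 14.9
position: [0.5654, 0.1468, 0.1204]
eef_rot: [-0.64, 0.299, 0.276, 0.651]
contact_force: [0.3, 0.5, -0.2]
opening: 0.0578
t 14.9 grasp [0.5526 0.1472 0.1346] x [ 0.669 -0.024 -0.743] z [0.036 0.999 0.001] q [ 0.2   0.03 -0.93 -0.11 -0.15  0.17] F [ 0.3  0.5 -0.2] o 0.0578
[3.08 0.22 0.02] [-0.02  0.    0.01] tcp [0.623 0.147 0.048]
s1 [616.38173249 298.91136879]
s2 [474.65858281 299.26921132]
s3 [332.88911445 294.50523904]
s4 [192.61778151 294.86250289]
```

View pics/w4.png

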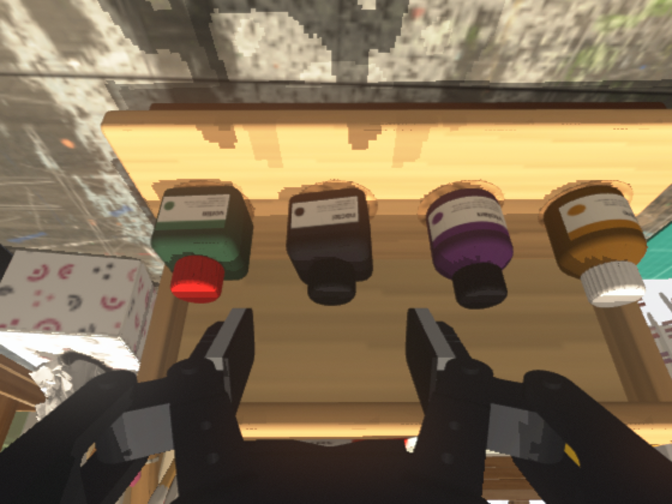

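The row is straight. The caps are at (196,290), (332,293), (481,297) and (612,292), against predictions of (193,295), (333,295), (475,299) and (616,299), so all are within about 4 mm. The black square is still a few degrees turned, so I'll square it up.

```bash
python3 -m pendant '[[0.35,0.8,0.22,0.02,0,0,0],[0.35,1.6,0.22,0.02,0,0,0],[0.35,2.4,0.22,0.02,0,0,0],[0.35,2.9,0.22,0.02,0,0,0],[0.35,3.08,0.22,0.02,0,0,0],[0.35,3.08,0.22,0.02,0,0,0]]'
python3 -m pendant '[[0.2,0,0,0,0,0,0],[0.1,0,0,0,0,0,0],[0,0,0,0,0,0,0],[-0.1,0,0,0,0,0,0],[-0.1,0,0,0,0,0,0],[-0.1,0,0,0,0,0,0]]' 25
python3 - <<'E'
from h import *
show()
E
```

```text
time: 15.45
position: [0.6228, 0.1479, 0.0462]
eef_rot: [-0.641, 0.298, 0.277, 0.651]
contact_force: [-1.0, -0.3, -0.9]
opening: 0.0577
time: 15.95
position: [0.6229, 0.148, 0.0469]
eef_rot: [-0.641, 0.298, 0.277, 0.651]
contact_force: [-0.5, 0.2, 1.4]
opening: 0.0435
t 15.95 grasp [0.6101 0.1484 0.061 ] x [ 0.669 -0.021 -0.743] z [0.033 0.999 0.001] q [ 0.17  0.28 -0.9  -0.33 -0.14  0.15] F [-0.5  0.2  1.4] o 0.0435
```

Jaws closed to 43.5 mm, so the bottle is square. Next I release, back well away, and take a last look.

```bash
python3 -m pendant '[[0.3,0,0,0,0,0,0],[0.3,0,0,0,0,0,0],[0.3,0,0,0,0,0,0],[0.3,-0.4,0,0,0,0,0],[0.3,-1,0,0,0,0,0],[0.3,-2,0,0,0,0,0],[0.3,-2.8,0,0,0,0,0],[0.3,-3,0,0,0,0,0]]'
python3 -m pendant '[[0.3,-1,-1,0,0,0,0],[0.3,-1.5,-1.5,0,0,0,0],[0.3,-1.5,-1.5,0,0,0,0],[0.3,-1.5,-1.5,0,0,0,0]]'
python3 - <<'E'
from h import *
show()
snap('wrist','w5',None,1.2)
for n,X in dict(s1=[.6147,.2949,.09],s2=[.6122,.221,.09],s3=[.6098,.147,.087],s4=[.6073,.0731,.087]).items():print(n,proj('w5',X)*1.2)
E
```

```text
time: 16.62
position: [0.5617, 0.1502, 0.1159]
eef_rot: [-0.641, 0.297, 0.277, 0.651]
contact_force: [-0.3, 0.4, 0.3]
opening: 0.0553
time: 16.95
position: [0.5669, 0.1503, 0.1824]
eef_rot: [-0.641, 0.295, 0.275, 0.652]
contact_force: [-0.3, -0.4, 0.0]
opening: 0.0554
t 16.95 grasp [0.5541 0.1507 0.1964] x [ 0.674 -0.02  -0.738] z [0.032 0.999 0.003] q [ 0.2  -0.08 -0.84  0.09 -0.15  0.18] F [-0.3 -0.4  0. ] o 0.0554
s1 [572.22085087 202.97314017]
s2 [449.181123   203.21020008]
s3 [325.78713571 199.61380137]
s4 [203.17900614 199.84689926]
```

View pics/w5.png

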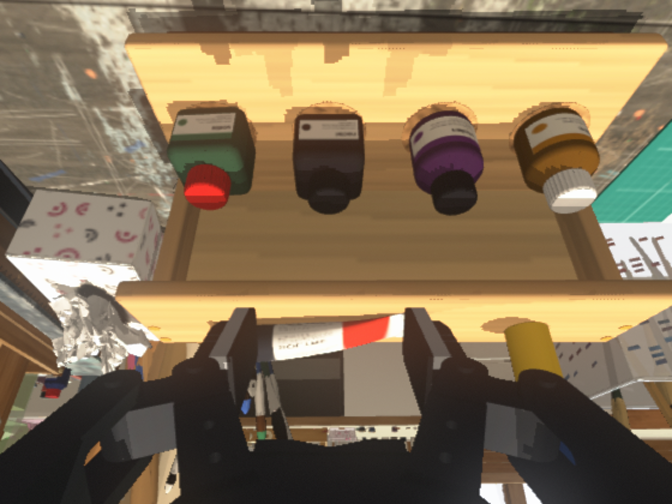

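All four stand upright and straight. The caps at (206,197), (330,198), (454,200) and (571,197) are within about 6 px (3–4 mm) of their predicted pixels, and the tube and glue stick are in place.

```bash
python3 -c "
from cell import bot
print(bot.sign_off())"
```

```text
the job is handed in; nothing more can be done
None
```

The job is handed in: all four ink bottles stand upright in one straight row on their spots. It finished at about 17 s of the 64 s allowed; sign-off reports no verdict.

- **Moves:** I put the black square bottle on spot 3, next to the red-cap square one, and squared it up with the jaws. The dark purple round one went on spot 2. I moved the white-cap round bottle back about 30 mm onto spot 1. The yellow and purple look-alikes were left alone.
- **Last check:** in the final wrist view all four caps are within about 3–4 mm of their spots, against the 12 mm limit. The tube and glue stick are in place. The clip and sharpener are not in that view and I did not measure them again; the arm never worked near them and I saw no unexpected contact force.
- **Disagreements:**
  - The red-cap square bottle, which I did not touch, measured 3 mm off its spot from the first top view but 6 mm from a wrist view. Both are within the limit.
  - For the loose round bottle the two cameras differed by about 5 mm. I used the wrist value, and the grasp was good.
- **Setback:** while I was carrying the square bottle an arm joint reached its limit, so I rerouted. I set the bottle down about 10° off square and straightened it later.

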